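# Walk the opener rail onto its two pads

### The arm

A 6-joint arm with a two-finger parallel gripper is mounted at the origin on the work surface. World frame = base frame: x ahead of the robot, y to its left, z up, the work surface at z = 0. Lengths are in mm, angles in degrees, forces in N, time in s.
With the tool pointing down it reaches from about 350 to 850 mm from the base axis. Payload 8.1 kg.
Tool frame: the origin (TCP) lies between the finger pads; the fingertips stand 11 mm ahead of it and the grasp point (between the pads) lies 8 mm behind it; z points along the fingers, y is the line along which they close (so a half turn about z gives the same grasp; the last joint's range is limited). The gripper opens to 85 mm and grips with 20 to 120 N. Pads are 22 mm wide; open, the fingers measure 114 mm over their backs; the gripper's body (76 mm by 85 mm) begins 54 mm behind the grasp point. The pads swing forward as they close: fully open they stand 13 mm farther back than shut.
Start: joints at [71.826, 7.471, 85.268, -0, 87.261, -4.893], TCP at [137.815, 583.963, 242.292] pointing down, gripper open.
Joint ranges: [-169.43, 169.43], [-51.17, 129.36], [1.28, 143.12], [-76.62, 256.62], [0, 156.53], [-152.29, 152.29]. Speed limits (degrees/s): [136.94, 136.94, 159.86, 180, 180, 180].

### API

Orientations are given as [roll, pitch, yaw] about the fixed x, y, z axes, in that order (R = Rz(yaw) Ry(pitch) Rx(roll)).
In Python, from bench import r, snapshot, get_calibration gives the robot as it stands.
- The arm moves only by the tool step_arm, never from a script. Its argument "rows" is a list of rows, each a list of 2 entries, a list of its own where there are three numbers: the shift along the tool's x, y, z in mm, then the turn about the tool's z in degrees. In form: [[[tx, ty, tz], yaw], ...]. A call has 1 to 12 rows; each row is the pose to reach, as a shift and turn from the pose commanded when the call began, along the tool's axes at that moment; what a row does not reach only later rows make up. A row lasts 1/10 s, in which the tool goes at most 50 mm and 8.59 degrees, less where a joint would pass 70% of its speed; a pose out of reach is approached as far as the arm can. A call with a gripper value outside its range is refused whole. "fingers" is the opening, from 0 (shut) to 1 (fully open), set as the call begins (left out, the last holds). The fingers move at their own pace and stop on an object; "squeeze" is the grip in N (left out, the last holds). Time passes only in rows, so rows that repeat a pose let the fingers close. It gives the time, the measured TCP pose, the force, the opening and the grip force at its end, in the units of the state.
- r.sense(): the state, without advancing time (a new reading comes with each control period).
- snapshot(name): name is "scene" or "top"; returns the picture (384x512x3 uint8, blue, green, red); there is no depth.
- get_calibration(name): a dict with "fovy" (degrees; the focal length in pixels is half the picture's height over the tangent of half this angle, whatever the lens; pixels are square), "cx", "cy" (the principal point, pixels), "dist" ([k1, k2, p1, p2, k3] as OpenCV has them; the pictures are not rectified), "eye" and "orientation" of the camera in the world. Camera axes: x right, y up, looking along -z (the intrinsics and any distortion apply to the point x, -y, -z); pixel columns grow to the right and rows downward; lengths in mm; the calibration is good to about 2 mm. A picture is of the moment at which its call begins. get_calibration takes no time and is no camera call.
- r.hand_in(): hands the job in; it is judged then, once.
The state is a dict: "time": time; "joint_pos": joint angles; "qd": joint speeds; "joint_efforts": joint torques, N m; "tool_pos": TCP position; "tcp_rot": TCP orientation; "ft_force": force on the tool from outside, world axes, zero at the start; "wrist_torque": the same for the moment, N m; "finger_gap": finger opening in mm; "grip_force": force on a finger pad.
Only numpy, scipy, OpenCV 4.12 (cv2) and the standard library are available. Lean on these libraries where they do the work, as an engineer would, in place of code of your own. Each camera call takes 0.05 s, during which the arm holds its last target. There are 200 camera calls.

### The job

Walk the brown wooden rail with one red and one black end across the counter to its two pads, sliding it without lifting it off the counter. First swing it round its black end, which stays put, until the red end is centred over the red pad; then keep the red end there and swing the black end round until it is centred over the black pad. Leave the rail lying flat and let go.

Things in the scene. Friction and masses are not known exactly. Their poses are not given: they have to be found in the camera images.
- rail_red (a point): steel screw head in the middle of the top of the rail's red end. The rail is a loose brown wooden bar, 204 mm long, 30 mm wide and 30 mm high, about 0.3 kg, lying flat on the counter (z = 0), top at 30 mm; it can be gripped across its width anywhere along it. This point lies 17 mm in from the red end face, 30 mm above the counter; its x axis points along the rail from black to red, z up. A spare rail of the same shape has two blue ends: it is not wanted.
- rail_black (a point): steel screw head in the middle of the top of the same rail's black end, 17 mm in from the black end face, 170 mm from the red screw head, 30 mm above the counter; axes as for the red one.
- pad_red_mid (a point): centre of the red pad, a flat round red disc 52 mm across on the counter, under 1 mm thick (nothing catches on it), at counter height. It lies about 170 mm from where the rail's black screw head starts, so a swing of the rail about its black end brings the red end over it.
- pad_black_mid (a point): centre of the black pad, a like black disc 52 mm across on the counter, at counter height, about 170 mm from the red pad, so a swing of the rail about its red end brings the black end over it.
Not all that is in view belongs to the job. What is shaped like the part that bears rail_red but pink is not meant.

How it is judged (in metres and radians):
On the way, in this order (a step that is already met when the one before it is completed fails the run):
1. the red end is over the red pad while the black end is still where it started (horizontal distance between rail_red and pad_red_mid below 0.02 m and distance of rail_black from where it was at the start of the episode below 0.03 m), for 0.1 s.
2. the black end is over the black pad while the red end is still over the red pad (horizontal distance between rail_black and pad_black_mid below 0.02 m and horizontal distance between rail_red and pad_red_mid below 0.02 m), for 0.1 s.
At the end, for the whole second after the job is handed in: The rail lies flat and upright on the counter (within about 8 degrees), its red screw head within 20 mm of the red pad's centre and its black screw head within 20 mm of the black pad's centre, seen from above (all of step 2 and height (world z) of each of rail_red, rail_black below 0.036 m and angle between rail_red's own z axis and vertical below 0.15 rad); the robot touches nothing.
It fails at once if both ends on the move: the black end more than 30 mm from its starting place while the red end is more than 30 mm from the red pad (distance of rail_black from where it was at the start of the episode above 0.03 m and horizontal distance between rail_red and pad_red_mid above 0.03 m).
It fails at once if an end of the rail lifted more than 25 mm (height (world z) of any of rail_red, rail_black above 0.055 m).
It also fails if it takes over 35 s, if anything falls off the work surface, if the arm or the gripper's body presses on something with over 40 N, if the wrist force passes 120 N, or if a joint passes its speed limit or range.

## Working session

There is one attempt and no reset: what is moved stays moved. The work goes in short steps, Python scripts to look and compute and a tool call to move; the robot and the scene stay as the last step left them, time stands still between calls to the robot, and variables do not carry over. Pictures are saved under pics/ and viewed, at most 10 in all, crops included, and the job is handed in when it is done.

Besides the shell and the picture viewer there is one more tool, called after ">>>" as name(argument=value, ...), one argument or row to a line, values as JSON. step_arm: Moves the arm, as the interface text tells. Its arguments: {"type":"object","properties":{"rows":{"type":"array"},"fingers":{"type":"number"},"squeeze":{"type":"number"}},"required":["rows"]}

```bash
mkdir -p pics; cat > h.py <<'E'
import numpy as np, cv2
from scipy.spatial.transform import Rotation as R
from bench import r, snapshot, get_calibration
def world(name, pts, z):
    c=get_calibration(name); f=192/np.tan(np.radians(c["fovy"]/2))
    K=np.array([[f,0,c["cx"]],[0,f,c["cy"]],[0,0,1.]])
    n=cv2.undistortPoints(np.array(pts,float).reshape(-1,1,2),K,np.array(c["dist"],float))[:,0]
    d=np.c_[n[:,0],-n[:,1],-np.ones(len(n))]
    o=np.array(c["orientation"],float)
    M=o if o.shape==(3,3) else R.from_euler("xyz",o,degrees=True).as_matrix()
    d=d@M.T; e=np.array(c["eye"],float)
    return e+d*((z-e[2])/d[:,2])[:,None]
E
python3 - <<'E'
from h import *
for n in("top","scene"):
    im=snapshot(n); cv2.imwrite(f"pics/{n}0.png",cv2.resize(im,(800,600),interpolation=cv2.INTER_CUBIC)); print(get_calibration(n))
print(r.sense())
E
```

```text
{'fovy': 44.11932745197048, 'cx': 259.21735468929955, 'cy': 198.0757949617119, 'dist': array([-0.07918137,  0.        ,  0.        ,  0.        ,  0.        ]), 'eye': array([ 247.01314352,   16.15267417, 1073.14047878]), 'orientation': array([ 10.21065492,   0.47004843, -90.47016915])}
{'fovy': 51.0715794710094, 'cx': 256.19857088127213, 'cy': 191.25126618215666, 'dist': array([-0.00628055,  0.        ,  0.        ,  0.        ,  0.        ]), 'eye': array([1159.49866848,  215.02308089,  588.61542645]), 'orientation': array([ 54.06292651,  -1.40746169, 105.61205659])}
{'time': 0.1, 'joint_pos': array([ 7.18239166e+01,  7.51294186e+00,  8.53232229e+01,  1.14136824e-03,
        8.72626521e+01, -4.89166402e+00]), 'qd': array([-0.02941381, -0.09499584, -0.22101124,  0.00978752,  0.04881356,
        0.03692028]), 'joint_efforts': array([ 1.20946628e-03, -5.70956969e+01, -5.01939797e+01, -2.43937830e-04,
        8.28504941e-03,  8.14027271e-05]), 'tool_pos': array([137.6762871 , 583.49222632, 241.32504365]), 'tcp_rot': array([-1.79901640e+02, -9.56211780e-03,  1.66715517e+02]), 'ft_force': array([ 0.09509599, -0.76177478,  0.14326408]), 'wrist_torque': array([-0.03182066,  0.00238334,  0.04191066]), 'grip_force': 0.0, 'finger_gap': 85.15458093213813}
```

View pics/top0.png

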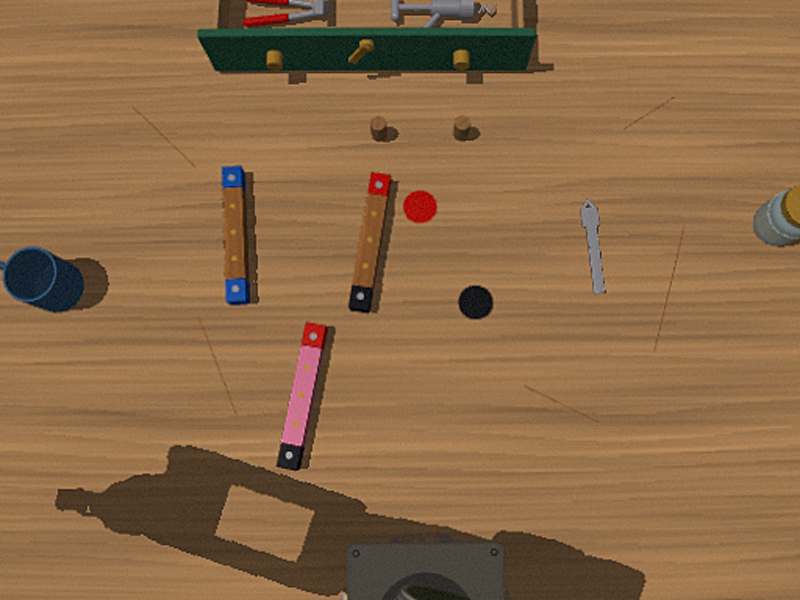

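View pics/scene0.png

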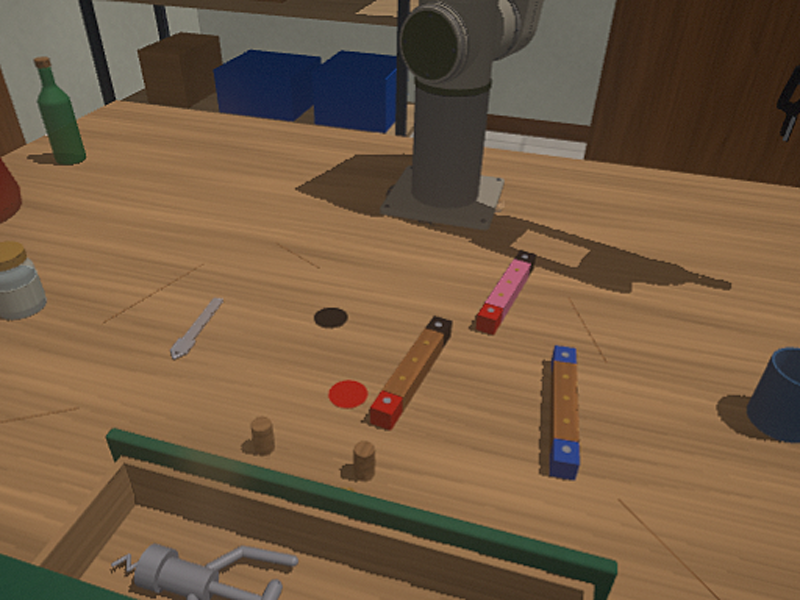

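The top view (shown at 800x600) has the red screw at (378,185), the black screw at (360,296), the red pad at (420,207) and the black pad at (475,302). The pink rail and the blue-ended spare are decoys. Two pegs stand near (378,130) and (462,128). The scene view shows the same layout.

```bash
cat >> h.py <<'E'
def loc(name,guess,z,kind,rad):
    """guess: full-res pixels; centroid of screw/red/black blob near guess -> world"""
    im=snapshot(name) if isinstance(name,str) else None
    return find(im,name,guess,z,kind,rad)
def find(im,name,guess,z,kind,rad):
    h=cv2.cvtColor(im,cv2.COLOR_BGR2HSV); b,g,rr=[im[...,i].astype(int) for i in range(3)]
    m={"screw":(h[...,1]<70)&(h[...,2]>110),"red":(rr>110)&(g<60)&(b<60),"black":(h[...,2]<50)}[kind]
    Y,X=np.mgrid[:384,:512]; m=m&(np.hypot(X-guess[0],Y-guess[1])<rad)
    p=np.array([X[m].mean(),Y[m].mean()]); return p,m.sum(),world(name,[p],z)[0]
E
python3 - <<'E'
from h import *
for n,G in (("top",[(378,185),(360,296),(420,207),(475,302)]),("scene",[(387,402),(439,325),(348,394),(331,317)])):
    im=snapshot(n); P=[]
    for g,z,k,rad in zip(G,(30,30,0,0),("screw","screw","red","black"),(6,6,13,13)):
        p,c,w=find(im,n,np.array(g)*.64,z,k,rad); P.append(w); print(n,k,p.round(1),c,w.round(1))
    print([round(float(np.linalg.norm((P[a]-P[b])[:2])),1) for a,b in((0,1),(1,2),(2,3))])
im=snapshot("top")
print(world("top",np.array([(378,130),(462,128),(370,70),(313,337),(289,455)])*.64,20).round())
E
```

```text
top screw [242.2 118. ] 10 [623.6  61.   30. ]
top screw [230.5 189.1] 15 [456.   87.6  30. ]
top red [268.3 131.9] 347 [5.992e+02 5.000e-01 0.000e+00]
top black [304.  193.2] 352 [450.9 -80.    0. ]
[169.7, 167.6, 168.7]
scene screw [247.5 256. ] 12 [624.3  62.2  30. ]
scene screw [280.3 207.6] 7 [457.2  89.3  30. ]
scene red [222.3 251.8] 332 [599.3   0.9   0. ]
scene black [211.  203.1] 50 [452.5 -79.6   0. ]
[169.2, 167.3, 167.5]
[[714.  62.  20.]
 [716. -66.  20.]
 [814.  74.  20.]
 [398. 156.  20.]
 [231. 188.  20.]]
```

```bash
cat >> h.py <<'E'
def rows(cmd,targets):
    """cmd, targets: (x,y,z,yaw) tool-down; -> rows in tool axes"""
    c=np.array(cmd,float); M=R.from_euler("xyz",[180,0,c[3]],degrees=True).as_matrix()
    return [[(M.T@(np.array(t[:3])-c[:3])).round(1).tolist(),round(float(c[3]-t[3]),1)] for t in targets]
E
python3 -c "
from h import *
print(rows((137.815,583.963,242.292,166.719),[(540.3,74.9,120,170.9)]))"
```

```text
[[[-508.7, -403.0, 122.3], -4.2]]
```

>>> step_arm(
  rows=[
    [[-508.7,-403,122.3],-4.2],
    [[-508.7,-403,122.3],-4.2],
    [[-508.7,-403,122.3],-4.2],
    [[-508.7,-403,122.3],-4.2],
    [[-508.7,-403,122.3],-4.2],
    [[-508.7,-403,122.3],-4.2],
    [[-508.7,-403,122.3],-4.2],
    [[-508.7,-403,122.3],-4.2],
    [[-508.7,-403,122.3],-4.2],
    [[-508.7,-403,122.3],-4.2],
    [[-508.7,-403,122.3],-4.2],
    [[-508.7,-403,122.3],-4.2],
  ],
  fingers=1,
)

```text
time: 1.45
tool_pos: [504.5, 119.6, 131.0]
tcp_rot: [180.0, 0.0, 170.9]
ft_force: [0.9, 0.3, 1.3]
finger_gap: 85.8
grip_force: 0.0
```

```bash
python3 -c "
from h import *
print(rows((503.6,121.3,131.1,170.9),[(540.3,74.9,120,170.9),(540.3,74.9,60,170.9)]))"
```

```text
[[[-43.6, -40.0, 11.1], 0.0], [[-43.6, -40.0, 71.1], 0.0]]
```

>>> step_arm(
  rows=[
    [[-43.6,-40,11.1],0],
    [[-43.6,-40,11.1],0],
    [[-43.6,-40,71.1],0],
    [[-43.6,-40,71.1],0],
    [[-43.6,-40,71.1],0],
    [[-43.6,-40,71.1],0],
  ],
)

```text
time: 2.05
tool_pos: [540.5, 75.7, 61.2]
tcp_rot: [180.0, 0.0, 171.0]
ft_force: [0.3, -0.5, 1.5]
finger_gap: 85.3
grip_force: 0.0
```

```bash
python3 -c "
from h import *
for i in range(4):
  s=r.sense(); print(s['time'],s['tool_pos'].round(1),s['tcp_rot'].round(2),s['joint_pos'].round(1))
im=snapshot('scene'); cv2.imwrite('pics/s1.png',cv2.resize(im[130:330,130:400],None,fx=2.9,fy=2.9))"
```

```text
2.05 [540.5  75.7  61.2] [1.7999e+02 3.0000e-02 1.7097e+02] [  2.6   8.6 103.8   0.   67.5 -78.4]
2.05 [540.5  75.7  61.2] [1.7999e+02 3.0000e-02 1.7097e+02] [  2.6   8.6 103.8   0.   67.5 -78.4]
2.05 [540.5  75.7  61.2] [1.7999e+02 3.0000e-02 1.7097e+02] [  2.6   8.6 103.8   0.   67.5 -78.4]
2.05 [540.5  75.7  61.2] [1.7999e+02 3.0000e-02 1.7097e+02] [  2.6   8.6 103.8   0.   67.5 -78.4]
```

View pics/s1.png

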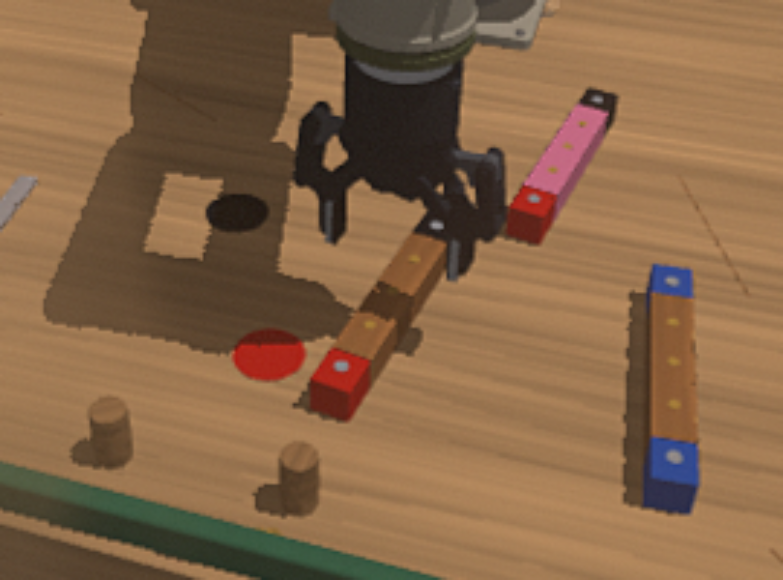

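The open fingers straddle the wanted rail around its middle, and nothing stands in the way. Next I lower the tool and close.

>>> step_arm(
  rows=[
    [[0,0,25],0],
    [[0,0,44],0],
    [[0,0,44],0],
    [[0,0,44],0],
  ],
)

```text
time: 2.5
tool_pos: [541.1, 75.5, 17.7]
tcp_rot: [180.0, 0.1, 171.0]
ft_force: [-0.9, -0.5, 0.4]
finger_gap: 85.6
grip_force: 0.0
```

>>> step_arm(
  rows=[
    [[0,0,0],0],
    [[0,0,0],0],
    [[0,0,0],0],
    [[0,0,0],0],
    [[0,0,0],0],
    [[0,0,0],0],
    [[0,0,0],0],
    [[0,0,0],0],
    [[0,0,0],0],
    [[0,0,0],0],
  ],
  fingers=0,
  squeeze=60,
)

```text
time: 3.5
tool_pos: [541.0, 75.2, 16.9]
tcp_rot: [180.0, 0.1, 170.9]
ft_force: [-0.8, -0.5, 5.9]
finger_gap: 29.1
grip_force: 61.6
```

```bash
python3 - <<'E'
from h import *
im=snapshot("scene"); B=find(im,"scene",(280.3,207.6),30,"screw",5); A=find(im,"scene",(247.5,256),30,"screw",5)
print(A,B,r.sense())
im=snapshot("top"); print(find(im,"top",(242.2,118),30,"screw",5))
def at(p,hdg,end): # rail mid from an end point
    s=85*np.array([np.cos(np.radians(hdg)),np.sin(np.radians(hdg))]); return p+s if end=="b" else p-s
b=np.array([456.5,88.3]); 
print(rows((540.3,74.9,16,170.9),[(*at(b,h,"b"),16,180+h) for h in np.linspace(-9.1,-31.5,7)[1:]]))
E
```

```text
(array([247.30769231, 256.        ]), np.int64(13), array([624.38367602,  61.85853126,  30.        ])) (array([nan, nan]), np.int64(0), array([nan, nan, nan])) {'time': 3.55, 'joint_pos': array([ 2.52882356e+00,  1.24052186e+01,  1.04806206e+02,  6.75279471e-03,
        6.27090663e+01, -7.83938119e+01]), 'qd': array([-0.10414125, -0.07607222,  0.01717123, -0.01347988,  0.08943589,
       -0.074619  ]), 'joint_efforts': array([-4.16554827e-01, -5.04950130e+01, -3.99589634e+01, -1.86143811e-01,
       -3.13988971e-01, -2.05167022e-02]), 'tool_pos': array([540.97680094,  75.17923169,  16.94429609]), 'tcp_rot': array([1.79978121e+02, 7.66751876e-02, 1.70919529e+02]), 'ft_force': array([-0.81317211,  0.73829555,  6.16348464]), 'wrist_torque': array([ 0.0176093 ,  0.17846636, -0.03965692]), 'grip_force': 61.60500526428223, 'finger_gap': 28.49407952025031}
(array([240., 114.]), np.int64(1), array([633.43697131,  66.09190851,  30.        ]))
[[[0.0, -5.6, -0.0], 3.7], [[0.6, -11.1, -0.0], 7.5], [[1.5, -16.5, -0.0], 11.2], [[2.7, -21.9, -0.0], 14.9], [[4.3, -27.2, -0.0], 18.7], [[6.3, -32.4, -0.0], 22.4]]h.py:21: RuntimeWarning: Mean of empty slice.
  p=np.array([X[m].mean(),Y[m].mean()]); return p,m.sum(),world(name,[p],z)[0]
  ret = ret.dtype.type(ret / rcount)
```

>>> step_arm(
  rows=[
    [[0,-2.8,0],1.9],
    [[0,-5.6,0],3.7],
    [[0.3,-8.4,0],5.6],
    [[0.6,-11.1,0],7.5],
    [[1,-13.8,0],9.3],
    [[1.5,-16.5,0],11.2],
    [[2.1,-19.2,0],13],
    [[2.7,-21.9,0],14.9],
    [[3.5,-24.6,0],16.8],
    [[4.3,-27.2,0],18.7],
    [[5.3,-29.8,0],20.6],
    [[6.3,-32.4,0],22.4],
  ],
)

```text
time: 4.8
tool_pos: [530.0, 44.1, 17.0]
tcp_rot: [179.9, 0.1, 148.4]
ft_force: [1.8, 2.5, 4.6]
finger_gap: 28.7
grip_force: 61.5
```

>>> step_arm(
  rows=[
    [[0,0,0],0],
    [[0,0,0],0],
    [[0,0,0],0],
  ],
)

```text
time: 5.1
tool_pos: [529.8, 43.9, 16.9]
tcp_rot: [179.9, 0.1, 148.4]
ft_force: [0.7, 1.9, 7.1]
finger_gap: 29.0
grip_force: 61.7
```

```bash
python3 - <<'E'
from h import *
im=snapshot("scene"); cv2.imwrite('pics/s2.png',cv2.resize(im[130:330,130:400],None,fx=2.9,fy=2.9))
s=r.sense();print(s['tool_pos'],s['tcp_rot'],s['ft_force'],s['finger_gap'])
print(find(im,"scene",(224,240),30,"screw",14))
E
```

```text
[529.82069872  43.89220979  16.90608484] [1.79944756e+02 8.68208224e-02 1.48431258e+02] [1.0204682  0.59976929 5.96485849] 29.027486361779246
(array([220.83333333, 241.91666667]), np.int64(12), array([ 6.02129105e+02, -3.76358560e-01,  3.00000000e+01]))
```

View pics/s2.png

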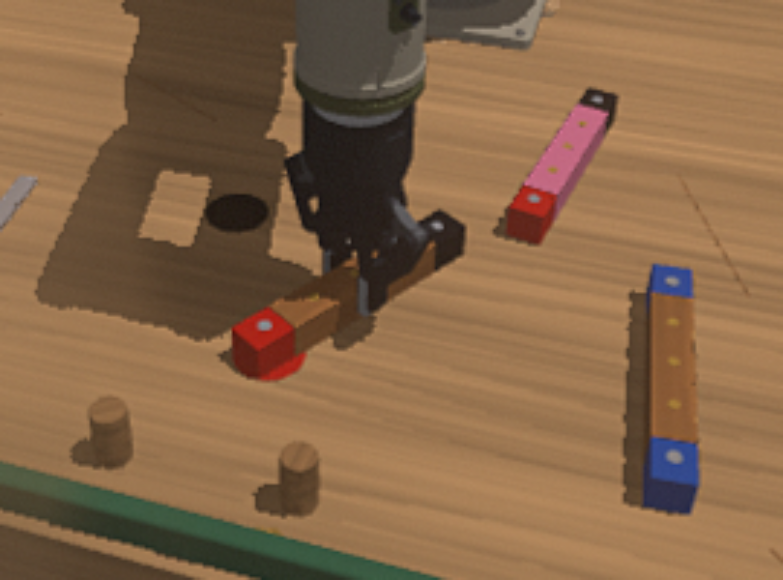

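The rail turned as planned: the red end lies over the red pad, about 3 mm off centre, and the black end stayed put. Next comes the second swing.

```bash
python3 - <<'E'
from h import *
a=lambda h:np.array([np.cos(np.radians(h)),np.sin(np.radians(h))])
c=(456.5+85*a(-31.5)[0],88.3+85*a(-31.5)[1]); red0=c+85*a(-31.5); red1=np.array([599.3,.7])+1*a(28.6)
print(c,red0,red1)
H=np.linspace(-31.5,28.6,25)[1:]
T=[(*(red0+(red1-red0)*(i+1)/24-85*a(h)),16,180+h) for i,h in enumerate(H)]
print(rows((*c,16,148.5),T[:12])); print(rows(T[11],T[12:]))
E
```

```text
(np.float64(528.9744139700979), np.float64(43.88762199914435)) [ 6.01448828e+02 -5.24756002e-01] [600.17798298   1.17869186]
[[[0.0, -3.7, -0.0], -2.5], [[-0.2, -7.4, -0.0], -5.0], [[-0.5, -11.0, -0.0], -7.5], [[-1.0, -14.7, -0.0], -10.0], [[-1.6, -18.3, -0.0], -12.5], [[-2.4, -21.8, -0.0], -15.0], [[-3.4, -25.4, -0.0], -17.5], [[-4.5, -28.9, -0.0], -20.0], [[-5.8, -32.3, -0.0], -22.5], [[-7.2, -35.7, -0.0], -25.0], [[-8.7, -38.9, -0.0], -27.5], [[-10.4, -42.2, -0.0], -30.1]]
[[[-0.0, -3.6, -0.0], -2.5], [[-0.2, -7.3, -0.0], -5.0], [[-0.6, -10.9, -0.0], -7.5], [[-1.1, -14.5, -0.0], -10.0], [[-1.7, -18.1, -0.0], -12.5], [[-2.6, -21.6, -0.0], -15.0], [[-3.6, -25.1, -0.0], -17.5], [[-4.7, -28.6, -0.0], -20.0], [[-6.0, -32.0, -0.0], -22.5], [[-7.4, -35.3, -0.0], -25.0], [[-9.0, -38.5, -0.0], -27.5], [[-10.8, -41.7, -0.0], -30.0]]
```

>>> step_arm(
  rows=[
    [[0,-3.7,0],-2.5],
    [[-0.2,-7.4,0],-5],
    [[-0.5,-11,0],-7.5],
    [[-1,-14.7,0],-10],
    [[-1.6,-18.3,0],-12.5],
    [[-2.4,-21.8,0],-15],
    [[-3.4,-25.4,0],-17.5],
    [[-4.5,-28.9,0],-20],
    [[-5.8,-32.3,0],-22.5],
    [[-7.2,-35.7,0],-25],
    [[-8.7,-38.9,0],-27.5],
    [[-10.4,-42.2,0],-30.1],
  ],
)

```text
time: 6.35
tool_pos: [516.4, 3.0, 16.9]
tcp_rot: [179.9, 0.1, 178.6]
ft_force: [-0.1, 5.1, 7.3]
finger_gap: 28.6
grip_force: 61.9
```

>>> step_arm(
  rows=[
    [[0,-3.6,0],-2.5],
    [[-0.2,-7.3,0],-5],
    [[-0.6,-10.9,0],-7.5],
    [[-1.1,-14.5,0],-10],
    [[-1.7,-18.1,0],-12.5],
    [[-2.6,-21.6,0],-15],
    [[-3.6,-25.1,0],-17.5],
    [[-4.7,-28.6,0],-20],
    [[-6,-32,0],-22.5],
    [[-7.4,-35.3,0],-25],
    [[-9,-38.5,0],-27.5],
    [[-10.8,-41.7,0],-30],
  ],
)

```text
time: 7.55
tool_pos: [525.8, -39.0, 16.9]
tcp_rot: [180.0, 0.0, -151.4]
ft_force: [-2.9, 5.2, 11.0]
finger_gap: 29.2
grip_force: 62.3
```

>>> step_arm(
  rows=[
    [[0,0,0],0],
    [[0,0,0],0],
    [[0,0,0],0],
  ],
)

```text
time: 7.85
tool_pos: [526.1, -39.5, 16.9]
tcp_rot: [-180.0, 0.0, -151.4]
ft_force: [-1.6, 0.8, 7.7]
finger_gap: 29.0
grip_force: 62.0
```

```bash
python3 - <<'E'
from h import *
im=snapshot("scene"); cv2.imwrite('pics/s3.png',cv2.resize(im[130:330,130:400],None,fx=2.9,fy=2.9))
s=r.sense();print(s['tool_pos'],s['tcp_rot'],s['ft_force'],s['finger_gap'])
print(find(im,"scene",(221,242),30,"screw",14))
E
```

```text
[525.98600411 -39.46659058  16.86672228] [-1.79965243e+02  3.48743504e-02 -1.51410817e+02] [-0.680667    1.63350586  8.55146864] 28.871773723237077
(array([222. , 241.5]), np.int64(14), array([600.29042578,   1.45384299,  30.        ]))
```

View pics/s3.png

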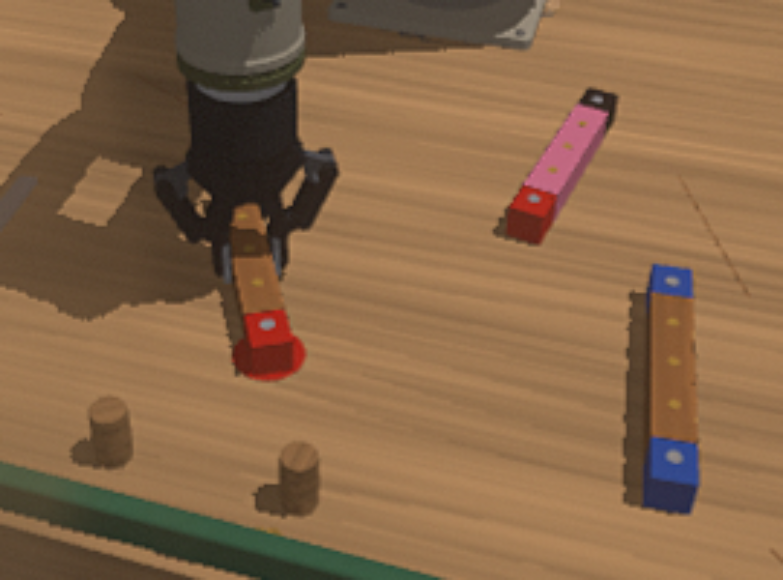

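The red end is centred at (600.3, 1.5), and the gripper hides the black end. Next I open the fingers, lift clear and back away to check.

>>> step_arm(
  rows=[
    [[0,0,0],0],
    [[0,0,0],0],
    [[0,0,0],0],
    [[0,0,0],0],
    [[0,0,0],0],
    [[0,0,0],0],
    [[0,0,0],0],
    [[0,0,0],0],
  ],
  fingers=1,
)

```text
time: 8.7
tool_pos: [525.5, -39.3, 16.1]
tcp_rot: [-180.0, 0.0, -151.4]
ft_force: [0.9, 0.5, -0.7]
finger_gap: 85.3
grip_force: 0.0
```

>>> step_arm(
  rows=[
    [[0,0,-20],0],
    [[0,0,-50],0],
    [[0,0,-100],0],
    [[0,0,-150],0],
    [[0,50,-180],0],
    [[0,100,-180],0],
    [[0,150,-180],0],
    [[0,200,-180],0],
    [[0,250,-180],0],
    [[0,250,-180],0],
    [[0,250,-180],0],
    [[0,250,-180],0],
  ],
)

```text
time: 9.9
tool_pos: [406.3, 179.5, 196.2]
tcp_rot: [-180.0, 0.0, -151.4]
ft_force: [-0.6, -0.1, -0.2]
finger_gap: 85.3
grip_force: 0.0
```

```bash
python3 - <<'E'
from h import *
im=snapshot("scene"); cv2.imwrite('pics/s4.png',cv2.resize(im[130:330,130:400],None,fx=2.9,fy=2.9))
print(find(im,"scene",(222,241.5),30,"screw",6),find(im,"scene",(211,193.5),30,"screw",6))
s=r.sense();print(s['time'],s['tool_pos'],s['finger_gap'])
E
```

```text
(array([222.        , 241.15384615]), np.int64(13), array([599.33371387,   1.11420633,  30.        ])) (array([nan, nan]), np.int64(0), array([nan, nan, nan]))
9.95 [406.4588809  179.13516429 196.10131857] 85.65495208618856h.py:21: RuntimeWarning: Mean of empty slice.
  p=np.array([X[m].mean(),Y[m].mean()]); return p,m.sum(),world(name,[p],z)[0]
  ret = ret.dtype.type(ret / rcount)
```

View pics/s4.png

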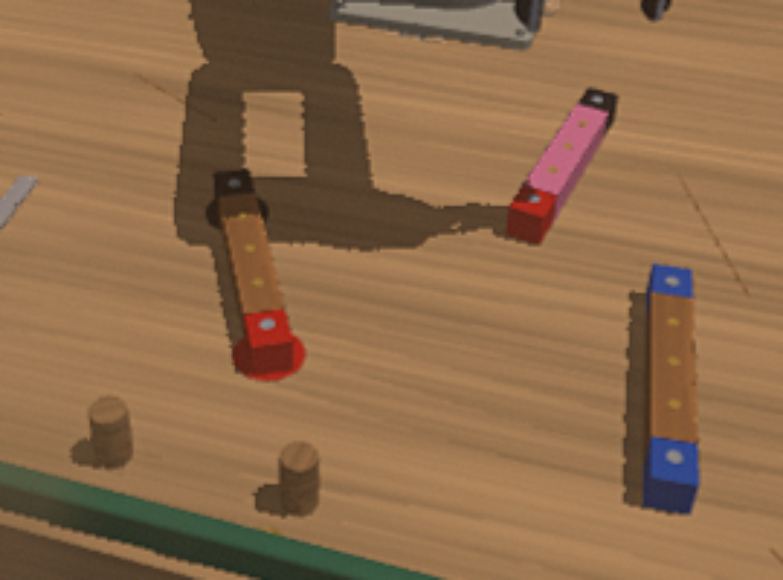

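The rail lies flat over both pads. The black screw shows at (234,182) in this crop, in shadow. I convert that to a position and hand in if it is good.

```bash
python3 - <<'E'
from h import *
w=world("scene",[(130+234/2.9,130+182.5/2.9)],30)[0]; e=np.linalg.norm(w[:2]-[451.5,-79.8]); print(w,e)
if e<10: print(r.hand_in())
E
```

```text
[452.03703871 -79.23494175  30.        ] 0.7795520484404116
the job is handed in; nothing more can be done
None
```

The rail was walked to both pads, lies flat and is released; by my camera measurements the red and black screw heads are each within about 1 mm of their pad centres, and the job is handed in (no verdict was returned).

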